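Sort salvaged components into their trays

TASK

Sort the five loose salvaged parts on the bench (two capacitors, two relays, one heatsink) into the trays, each into the tray whose ledge carries a fixed specimen of the same kind, standing upright on the tray's floor as they stand on the bench. Leave the flux jar and the solder spool that stand among them where they are.

Things in the scene. Friction and masses are not known exactly. Their poses are not given: they have to be found in the camera images.
- capacitor_1: Loose capacitor (1 of 2, alike): upright black cylinder, 30 mm diameter, 42 mm high, with an aluminium top. Origin: centre of its underside; z is up along its axis. 20 to 60 g.
- capacitor_2: Loose capacitor (2 of 2, alike): upright black cylinder, 30 mm diameter, 42 mm high, with an aluminium top. Origin: centre of its underside; z is up along its axis. 20 to 60 g.
- relay_1: Loose relay (1 of 2, alike): ivory plastic box with a black foot and a white label on top, 30 mm along its x, 24 mm along its y, 34 mm high. Origin: centre of its underside; z up. 20 to 50 g.
- relay_2: Loose relay (2 of 2, alike): ivory plastic box with a black foot and a white label on top, 30 mm along its x, 24 mm along its y, 34 mm high. Origin: centre of its underside; z up. 20 to 50 g.
- heatsink: Loose aluminium heatsink with five upright fins: 40 mm along its x (the fins run along x), 26 mm along its y, 32 mm high, to be held by the outer fins or the ends. Origin: centre of its underside; z up. 40 to 90 g.
- tray_capacitors: Fixed grey tray for capacitors. Origin: centre of its underside, on the bench. Inside 100 mm (own x) by 140 mm (own y), centred on the origin; floor 4 mm thick, walls 3 mm thick, 20 mm high. Beyond its +x wall a ledge 40 mm deep, 15 mm high, as long as the tray, carries a capacitor, fixed there as a specimen of the kind (at x +73 mm, y 0; top at 57 mm height).
- tray_relays: Fixed grey tray for relays. Origin: centre of its underside, on the bench. Inside 100 mm (own x) by 140 mm (own y), centred on the origin; floor 4 mm thick, walls 3 mm thick, 20 mm high. Beyond its +x wall a ledge 40 mm deep, 15 mm high, as long as the tray, carries a relay, fixed there as a specimen of the kind (at x +73 mm, y 0; top at 49 mm height).
- tray_heatsinks: Fixed grey tray for heatsinks. Origin: centre of its underside, on the bench. Inside 100 mm (own x) by 140 mm (own y), centred on the origin; floor 4 mm thick, walls 3 mm thick, 20 mm high. Beyond its +x wall a ledge 40 mm deep, 15 mm high, as long as the tray, carries a heatsink, fixed there as a specimen of the kind (at x +73 mm, y 0; top at 47 mm height).
- flux_jar: Bystander: loose amber jar with a white lid, 42 mm diameter, 46 mm high, standing among the parts. Origin: centre of its underside. Not to be moved.
- solder_spool: Bystander: loose spool of solder standing on its flange, white flanges 44 mm diameter, 30 mm high, among the parts. Origin: centre of its underside. Not to be moved. (A circuit board in a fixed holder 20 mm high also stands on the bench, in line with the trays.)
Not all that is in view belongs to the job. What is shaped like the heatsink but pink is not meant.

How it is judged:
By the outcome, as a careful person would: the job done as asked, in the order asked, and still so for the second after the job is handed in, with the robot touching nothing.
It also fails if it takes over 107 s, if anything falls off the work surface, if the arm or the gripper's body presses on something with over 40 N, if the wrist force passes 120 N, or if a joint passes its speed limit or range.

ROBOT

A 6-joint arm with a two-finger parallel gripper is mounted at the origin on the work surface. World frame = base frame: x ahead of the robot, y to its left, z up, the work surface at z = 0. Lengths are in m, angles in degrees, forces in N, time in s.
With the tool pointing down it reaches from about 0.25 to 0.725 m from the base axis. Payload 9.7 kg.
Tool frame: the origin (TCP) lies midway between the tips of the shut fingers; the grasp point (between the pads) lies 19 mm behind it; z points along the fingers, y is the line along which they close (so a half turn about z gives the same grasp; the last joint's range is limited). The gripper opens to 85 mm and grips with 20 to 120 N. Pads are 22 mm wide; open, the fingers measure 114 mm over their backs; the gripper's body (76 mm by 85 mm) begins 54 mm behind the grasp point. The pads swing forward as they close: fully open they stand 13 mm farther back than shut.
Start: joints at [66.463, 4.979, 10.078, 95.1, 0, 90], TCP at [0.22, 0.504, 0.231] pointing down, gripper open.
Joint ranges: [-179.16, 179.16], [-48.56, 103.87], [-65.8, 70.77], [-126.05, 130.52], [-82.76, 87.17], [-180, 180]. Speed limits (degrees/s): [127.2, 127.2, 147.25, 180, 180, 180].

INTERFACE

Orientations are given as [roll, pitch, yaw] about the fixed x, y, z axes, in that order (R = Rz(yaw) Ry(pitch) Rx(roll)).
In Python, from workcell import * gives the robot as it stands.
- The arm moves only by the tool servo_tool, never from a script. Its argument "moves" is a list of rows, each a list of 4 numbers: the shift along the world's x, y, z in fractions of the full range, 1 being 1000 mm, then the turn about the world's z in fractions of the full range, 1 being pi rad. A call has 1 to 20 rows; each row is the pose to reach, as a shift and turn from the pose commanded when the call began; what a row does not reach only later rows make up. A row lasts 1/12 s, in which the tool goes at most 41.7 mm and 7.16 degrees, less where a joint would pass 70% of its speed; a pose out of reach is approached as far as the arm can. A call with a gripper value outside its range is refused whole. "claw" is the closure, from 0 (fully open) to 1 (shut), set as the call begins (left out, the last holds). The fingers move at their own pace and stop on an object; "force" is the grip in N (left out, the last holds). Time passes only in rows, so rows that repeat a pose let the fingers close. It gives the time, the measured TCP pose, the force, the opening and the grip force at its end, in the units of the state.
- get_obs(): the state, without advancing time (a new reading comes with each control period).
- camera(name): name is "scene" or "top" or "wrist"; returns the picture (384x512x3 uint8, red, green, blue); there is no depth.
- get_calibration(name): a dict with "fx", "fy", "cx", "cy" (pixels), "k1" (the pictures are not rectified: a ray, as slopes to the right and down, at radius r is drawn at 1 + k1 r^2 times it, then the intrinsics apply), "rvec" (rotation vector, rad) and "tvec" (3), from world to camera coordinates, as OpenCV has them; the wrist camera has in their place "tool_from_camera" (4x4, takes a point from camera to tool coordinates, whose origin is the TCP and whose axes are the flange's). Camera axes: x right, y down, z forward; pixel columns grow to the right and rows downward; lengths in m; the calibration is good to about 2 mm. A picture is of the moment at which its call begins: read the wrist's pose just before it. get_calibration takes no time and is no camera call.
- job_done(): hands the job in; it is judged then, once.
The state is a dict: "time": time; "q": joint angles; "qd": joint speeds; "joint_efforts": joint torques, N m; "ee_pos": TCP position; "tcp_rot": TCP orientation; "wrist_force": force on the tool from outside, world axes, zero at the start; "torque": the same for the moment, N m; "opening": finger opening in m; "grasp_force": force on a finger pad.
Only numpy, scipy, OpenCV 4.12 (cv2) and the standard library are available. Lean on these libraries where they do the work, as an engineer would, in place of code of your own. Each camera call takes 0.05 s, during which the arm holds its last target. There are 200 camera calls.

## Working session

There is one attempt and no reset: what is moved stays moved. The work goes in short steps, Python scripts to look and compute and a tool call to move; the robot and the scene stay as the last step left them, time stands still between calls to the robot, and variables do not carry over. Pictures are saved under pics/ and viewed, at most 14 in all, crops included, and the job is handed in when it is done.

Besides the shell and the picture viewer there is one more tool, called after "Emit:" by a JSON object that holds its "api" and its "payload", one argument or row to a line. servo_tool: Moves the arm, as the interface text tells. Its arguments: {"type":"object","properties":{"moves":{"type":"array","items":{"type":"array","items":{"type":"number"}}},"claw":{"type":"number"},"force":{"type":"number"}},"required":["moves"]}

```bash
mkdir -p pics; ls; cat > h.py <<'E'
from workcell import *
import numpy as np, cv2
def cal(n):
    c=get_calibration(n); K=np.array([[c['fx'],0,c['cx']],[0,c['fy'],c['cy']],[0,0,1.]])
    return c,K,np.array([c['k1'],0,0,0,0.])
def px2w(n,uv,z):
    c,K,d=cal(n); uv=np.array(uv,float).reshape(-1,1,2)
    r=cv2.undistortPoints(uv,K,d).reshape(-1,2); r=np.c_[r,np.ones(len(r))]
    R=cv2.Rodrigues(np.array(c['rvec'],float))[0]; t=np.array(c['tvec'],float)
    C=-R.T@t; D=r@R; z=np.broadcast_to(z,len(r))
    return C+D*((z-C[2])/D[:,2])[:,None]
def w2px(n,P):
    c,K,d=cal(n); return cv2.projectPoints(np.array(P,float).reshape(-1,1,3),np.array(c['rvec'],float),np.array(c['tvec'],float),K,d)[0].reshape(-1,2)
def save(im,f,s=1): cv2.imwrite('pics/'+f,cv2.resize(im[:,:,::-1],None,fx=s,fy=s,interpolation=cv2.INTER_CUBIC))
E
python3 - <<'E'
from h import *
for n in('top','scene'):
    im=camera(n); np.save('pics/'+n,im); save(im,n+'.png',1.5)
    c=get_calibration(n); R=cv2.Rodrigues(np.array(c['rvec'],float))[0]; print(n,c,-R.T@np.array(c['tvec']))
print(get_obs())
E
```

```text
pics
top {'fx': 397.6721108885853, 'fy': 397.6721108885853, 'cx': 253.1361529405327, 'cy': 194.24251980932792, 'k1': -0.12751506854218875, 'rvec': array([ 2.20394774, -2.18913507,  0.02220779]), 'tvec': array([0.00510822, 0.49498155, 0.95841626])} [ 0.46120044 -0.0059028   0.97511736]
scene {'fx': 348.79645754376486, 'fy': 348.79645754376486, 'cx': 251.66178008500572, 'cy': 192.17586669299683, 'k1': 0.03708031306749448, 'rvec': array([ 1.86626794,  1.46013514, -0.69822993]), 'tvec': array([-0.12765168, -0.31247803,  1.22496584])} [ 1.14054197 -0.13666002  0.5431085 ]
{'time': 0.1, 'q': array([ 6.64623254e+01,  5.00746673e+00,  1.00393841e+01,  9.51012221e+01,
       -3.15891360e-03,  8.99999152e+01]), 'qd': array([-0.01058386, -0.08437184,  0.02906878,  0.12993156, -0.03537836,
       -0.02871097]), 'joint_efforts': array([ 7.56826539e-04, -5.21564376e+01,  4.65651798e+01,  1.60809082e-02,
        6.71413636e-05, -1.31904523e-05]), 'ee_pos': array([0.21957157, 0.50403403, 0.2306621 ]), 'tcp_rot': array([-1.79930695e+02,  3.15880875e-03,  1.56462414e+02]), 'wrist_force': array([-0.34972804,  0.02057318, -0.54680252]), 'torque': array([0.03097283, 0.01332021, 0.0252088 ]), 'grasp_force': 0.0, 'opening': 0.08554659011606779}
```

View pics/top.png

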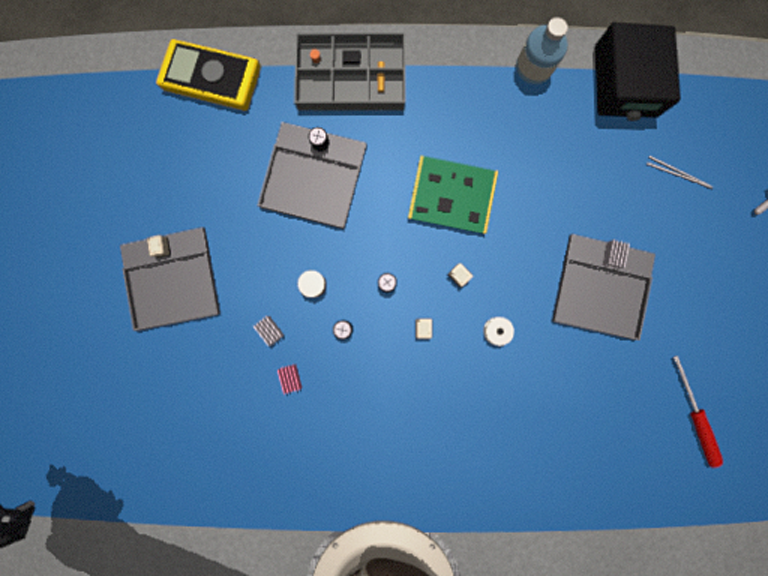

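View pics/scene.png

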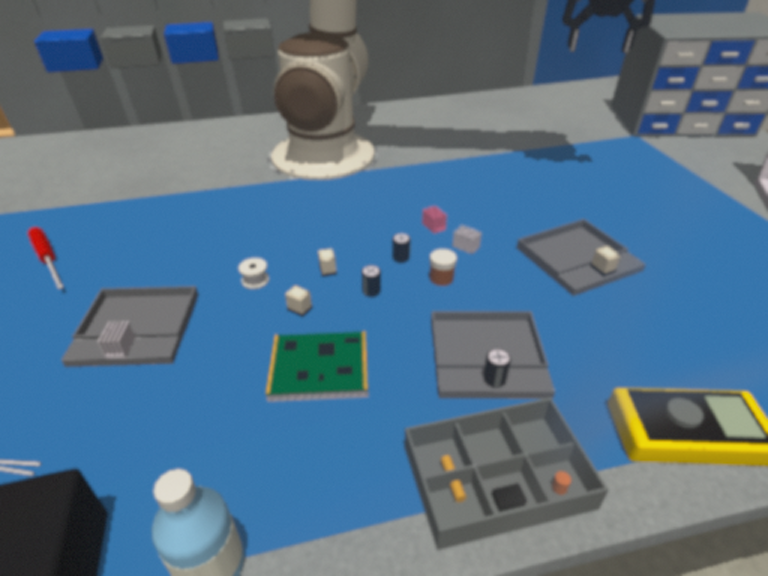

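The top view (1.5x) shows capacitors at (387,283) and (343,330), relays at (460,275) and (425,329), and the jar at (312,284) and spool at (499,332). There are two heatsink-shaped things: silver at (268,331) and pink at (289,379). Silver aluminium fits the description, so the pink one is out. The capacitor tray is at (312,178), the relay tray at (170,280) and the heatsink tray at (605,288). I'll confirm in an enlarged crop.

```bash
python3 - <<'E'
from h import *
im=np.load('pics/top.npy')
save(im[165:275,160:350],'parts.png',4.2)
save(im[75:235,75:240],'trL.png',3.6)
E
```

```text
(no output)
```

View pics/parts.png

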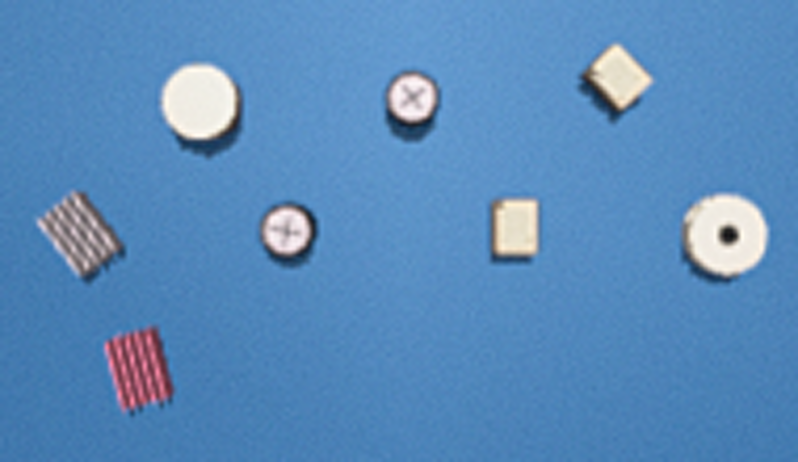

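View pics/trL.png

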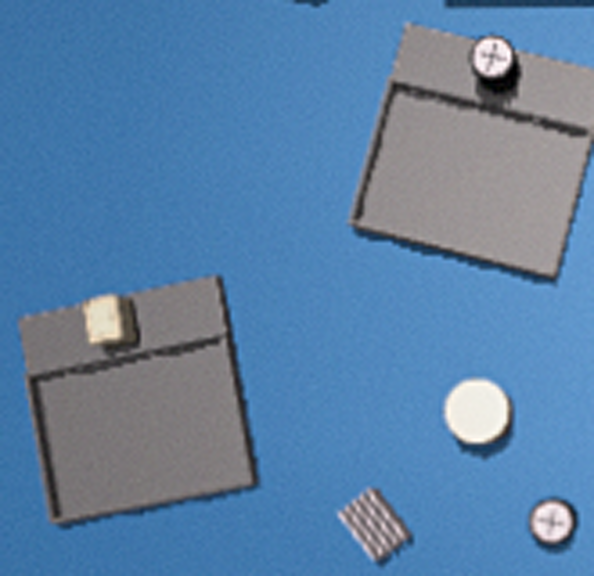

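The crop confirms the silver heatsink at crop (80,235); the pink one at (138,370) is the decoy. Next I'll compute the poses.

```bash
cat > m.py <<'E'
from h import *
from scipy.optimize import least_squares
A=lambda p:np.array(p)/4.2+[160,165]-.4
def fit(pts,uv,x0):
    pts=np.array(pts,float)
    def f(x):
        a=x[2];R=np.array([[np.cos(a),-np.sin(a)],[np.sin(a),np.cos(a)]])
        return (w2px('top',np.c_[pts[:,:2]@R.T+x[:2],pts[:,2]])-uv).ravel()
    s=least_squares(f,x0); return s.x,np.abs(s.fun).max()
def box(l,w,h,uv,yaw):
    c=px2w('top',[np.mean(uv,0)],h)[0]
    P=[[a*l/2,b*w/2,h] for a,b in((1,1),(1,-1),(-1,-1),(-1,1))]
    return fit(P,uv,[c[0],c[1],yaw])
# corner order by own frame: +x is image up for yaw 0, +y image left
def pr(n,r): print(n,np.round(r[0][:2],4),'yaw',round(np.degrees(r[0][2]),1),'res',round(r[1],1))
if __name__=='__main__':
    for n,p,z in(('capA',(413,98),.042),('capB',(288,230),.042),('jar',(201,102),.046),('spool',(727,236),.03)):
        print(n,np.round(px2w('top',[A(p)],z)[0],4))
    pr('heatsink',box(.04,.026,.032,A([(38,220),(78,191),(122,246),(87,279)]),.7))
    pr('relayA',box(.03,.024,.034,A([(590,75),(616,45),(652,80),(622,110)]),.8))
    pr('relayB',box(.03,.024,.034,A([(496,199),(538,199),(538,257),(496,257)]),0))
    T=[[-.053,.073,.02],[-.053,-.073,.02],[.093,.073,.015],[.093,-.073,.015]]
    C=lambda p:np.array(p)/3.6+75-.4
    pr('t_rel',fit(T,C([(57,524),(257,486),(20,318),(220,277)]),[.5,.3,.2]))
    pr('t_cap',fit(T,C([(353,226),(557,280),(404,25),(604,73)]),[.6,.1,-.2]))
    pr('t_hs',fit(T,np.array([(553,321),(637,339),(571,235),(655,252)])/1.5-.3,[.45,-.33,-.2]))
E
python3 m.py
```

```text
capA [ 0.5087 -0.0032  0.042 ]
capB [0.4344 0.0661 0.042 ]
jar [0.5055 0.1152 0.046 ]
spool [ 0.4322 -0.1816  0.03  ]
heatsink [0.4307 0.1848] yaw 40.1 res 0.9
relayA [ 0.5215 -0.12  ] yaw 45.5 res 0.9
relayB [ 0.4362 -0.0622] yaw 0.3 res 0.6
t_rel [0.4934 0.3508] yaw 11.7 res 0.8
t_cap [0.6656 0.1256] yaw -13.2 res 1.4
t_hs [ 0.4861 -0.3531] yaw -12.1 res 1.1
```

The manual's scale: shifts go in shares of 1000 mm and turns go in shares of pi rad. Converting my numbers, -31.9 cm / 100 = -0.319, 21.1 cm / 100 = 0.211, -2.03 rad / 3.1416 = -0.6462.

Emit:
{"api": "servo_tool", "payload": {
  "moves": [
    [0.211,-0.319,-0.09,-0.6462],
    [0.211,-0.319,-0.09,-0.6462],
    [0.211,-0.319,-0.09,-0.6462],
    [0.211,-0.319,-0.09,-0.6462],
    [0.211,-0.319,-0.09,-0.6462],
    [0.211,-0.319,-0.09,-0.6462],
    [0.211,-0.319,-0.09,-0.6462],
    [0.211,-0.319,-0.09,-0.6462],
    [0.211,-0.319,-0.09,-0.6462],
    [0.211,-0.319,-0.09,-0.6462],
    [0.211,-0.319,-0.09,-0.6462],
    [0.211,-0.319,-0.09,-0.6462],
    [0.211,-0.319,-0.09,-0.6462],
    [0.211,-0.319,-0.09,-0.6462],
    [0.211,-0.319,-0.09,-0.6462],
    [0.211,-0.319,-0.09,-0.6462],
    [0.211,-0.319,-0.09,-0.6462],
    [0.211,-0.319,-0.09,-0.6462]
  ],
  "claw": 0.35,
  "force": 40
}}

```text
time: 1.6
ee_pos: [0.4305, 0.1851, 0.1409]
tcp_rot: [-180.0, 0.0, 40.1]
wrist_force: [0.5, 0.2, -0.9]
opening: 0.0556
grasp_force: 0.0
```

```bash
cat >> h.py <<'E'
def wpx2w(uv,z,o):
    c,K,d=cal('wrist'); r=cv2.undistortPoints(np.array(uv,float).reshape(-1,1,2),K,d).reshape(-1,2)
    M=np.array(c['tool_from_camera']); from scipy.spatial.transform import Rotation as Ro
    R=Ro.from_euler('xyz',o['tcp_rot'],degrees=True).as_matrix(); C=R@M[:3,3]+o['ee_pos']
    D=np.c_[r,np.ones(len(r))]@(R@M[:3,:3]).T
    return C+D*((z-C[2])/D[:,2])[:,None]
def st():
    o=get_obs(); print('t',round(o['time'],2),'q',np.round(o['q'],0),'p',np.round(o['ee_pos'],4),'r',np.round(o['tcp_rot'],1),'open',round(o['opening'],4),'F',np.round(o['wrist_force'],1),'g',o['grasp_force']); return o
E
python3 - <<'E'
from h import *
o=st(); im=camera('wrist'); save(im,'w1.png',1.5)
print(get_calibration('wrist'))
E
```

```text
t 1.6 q [ 23.  -7. -12.  85.   0. 163.] p [0.4305 0.1851 0.1409] r [-180.     0.    40.1] open 0.0556 F [ 0.5  0.2 -0.9] g 0.0
{'fx': 266.73476889084725, 'fy': 266.73476889084725, 'cx': 255.43064956755896, 'cy': 191.42925791084613, 'k1': -0.020363626896229416, 'tool_from_camera': array([[-5.85333446e-05, -9.49448372e-01, -3.13923215e-01,
         8.04239813e-02],
       [ 9.99999849e-01,  1.15802560e-04, -5.36697763e-04,
         8.48089260e-04],
       [ 5.45919930e-04, -3.13923199e-01,  9.49448222e-01,
        -1.43460649e-01],
       [ 0.00000000e+00,  0.00000000e+00,  0.00000000e+00,
         1.00000000e+00]])}
```

View pics/w1.png

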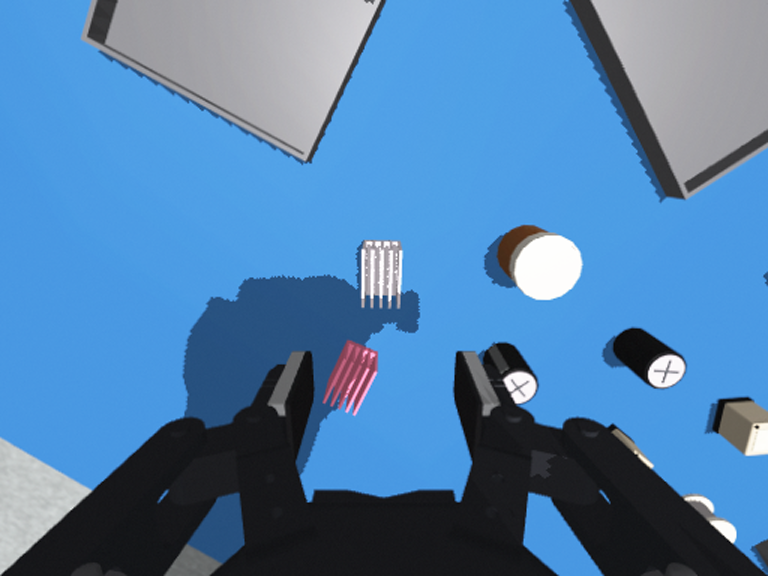

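The wrist view shows the silver heatsink, its top spanning (362..402, 247..306), square to the fingers. The pink one stands nearer at (352,378).

```bash
python3 - <<'E'
from h import *
o=get_obs()
P=wpx2w(np.array([(363,248),(401,248),(402,306),(362,306)])/1.5,.032,o); print(P.round(4),P.mean(0))
E
```

```text
[[0.4404 0.2097 0.032 ]
 [0.4562 0.191  0.032 ]
 [0.4265 0.1642 0.032 ]
 [0.4091 0.1849 0.032 ]] [0.43307566 0.18744759 0.032     ]
```

Emit:
{"api": "servo_tool", "payload": {
  "moves": [
    [0.0015,0.0015,-0.04,0],
    [0.0015,0.0015,-0.08,0],
    [0.0015,0.0015,-0.11,0],
    [0.0015,0.0015,-0.125,0],
    [0.0015,0.0015,-0.133,0],
    [0.0015,0.0015,-0.133,0],
    [0.0015,0.0015,-0.133,0]
  ]
}}

```text
time: 2.23
ee_pos: [0.4324, 0.1869, 0.009]
tcp_rot: [180.0, -0.0, 40.2]
wrist_force: [0.5, -0.2, 0.7]
opening: 0.0551
grasp_force: 0.0
```

Emit:
{"api": "servo_tool", "payload": {
  "moves": [
    [0,0,0,0],
    [0,0,0,0],
    [0,0,0,0],
    [0,0,0,0],
    [0,0,0,0],
    [0,0,0,0],
    [0,0,0,0],
    [0,0,0,0]
  ],
  "claw": 1
}}

```text
time: 2.9
ee_pos: [0.4331, 0.1872, 0.0098]
tcp_rot: [180.0, -0.1, 40.2]
wrist_force: [-0.1, 0.3, 7.4]
opening: 0.0251
grasp_force: 40.6
```

In the tool's units: -54 cm / 100 = -0.54, 5.4 cm / 100 = 0.054.

Emit:
{"api": "servo_tool", "payload": {
  "moves": [
    [0,0,0.015,0],
    [0,0,0.04,0],
    [0,0,0.08,0],
    [0.002,-0.02,0.11,0],
    [0.054,-0.54,0.12,0],
    [0.054,-0.54,0.12,0],
    [0.054,-0.54,0.12,0],
    [0.054,-0.54,0.12,0],
    [0.054,-0.54,0.12,0],
    [0.054,-0.54,0.12,0],
    [0.054,-0.54,0.12,0],
    [0.054,-0.54,0.12,0],
    [0.054,-0.54,0.12,0],
    [0.054,-0.54,0.12,0],
    [0.054,-0.54,0.12,0],
    [0.054,-0.54,0.12,0],
    [0.054,-0.54,0.12,0],
    [0.054,-0.54,0.12,0],
    [0.054,-0.54,0.12,0],
    [0.054,-0.54,0.12,0]
  ]
}}

```text
time: 4.57
ee_pos: [0.486, -0.3528, 0.1283]
tcp_rot: [-180.0, -0.0, 40.1]
wrist_force: [-0.5, 0.3, -0.2]
opening: 0.0252
grasp_force: 39.7
```

```bash
python3 - <<'E'
from h import *
o=st(); im=camera('wrist'); save(im,'w2.png',1.5)
E
```

```text
t 4.57 q [-36.  11.   6.  84.   0. 104.] p [ 0.486  -0.3528  0.1283] r [-180.    -0.    40.1] open 0.0252 F [-0.5  0.3 -0.2] g 39.69794511795044
```

View pics/w2.png

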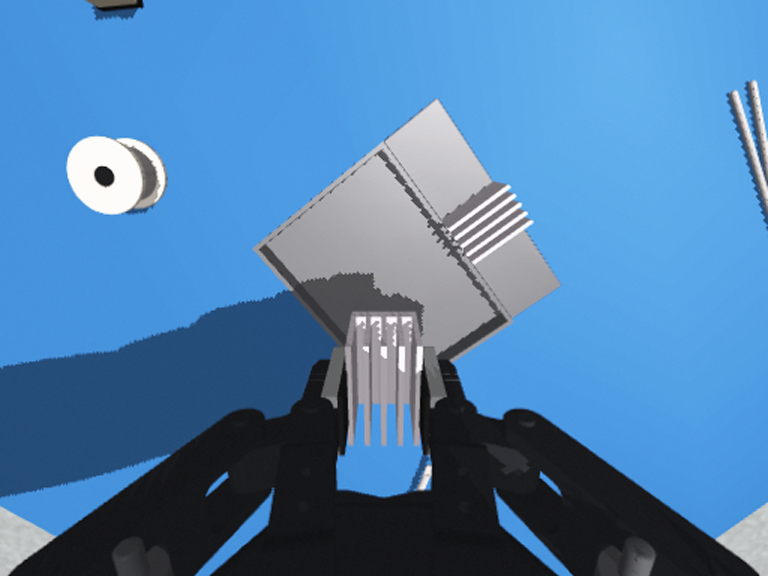

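The heatsink is held squarely between the pads at (385,370), above the heatsink tray and its finned specimen at (490,225). Lowering and releasing.

In the tool's units: -11.4 cm / 100 = -0.114, -11.3 cm / 100 = -0.113.

Emit:
{"api": "servo_tool", "payload": {
  "moves": [
    [0,0,-0.04,0],
    [0,0,-0.08,0],
    [0,0,-0.1,0],
    [0,0,-0.11,0],
    [0,0,-0.113,0],
    [0,0,-0.114,0],
    [0,0,-0.114,0],
    [0,0,-0.114,0]
  ]
}}

```text
time: 5.28
ee_pos: [0.4871, -0.3537, 0.0162]
tcp_rot: [179.8, -0.0, 40.2]
wrist_force: [0.1, 0.4, 0.0]
opening: 0.0252
grasp_force: 39.7
```

In the tool's units: 11 cm / 100 = 0.11, 9 cm / 100 = 0.09.

Emit:
{"api": "servo_tool", "payload": {
  "moves": [
    [0,0,0,0],
    [0,0,0,0],
    [0,0,0,0],
    [0,0,0,0],
    [0,0,0.005,0],
    [0,0,0.02,0],
    [0,0,0.05,0],
    [0,0,0.09,0],
    [0,0,0.11,0],
    [0,0,0.11,0]
  ],
  "claw": 0.45
}}

```text
time: 6.12
ee_pos: [0.4879, -0.3546, 0.1306]
tcp_rot: [179.5, -0.1, 40.2]
wrist_force: [0.8, 0.4, -0.4]
opening: 0.0473
grasp_force: 0.0
```

In the tool's units: 23.4 cm / 100 = 0.234, 3.4 cm / 100 = 0.034, 0.094 rad / 3.1416 = 0.0299.

Emit:
{"api": "servo_tool", "payload": {
  "moves": [
    [0.034,0.234,0.01,0.0299],
    [0.034,0.234,0.01,0.0299],
    [0.034,0.234,0.01,0.0299],
    [0.034,0.234,0.01,0.0299],
    [0.034,0.234,0.01,0.0299],
    [0.034,0.234,0.01,0.0299],
    [0.034,0.234,0.01,0.0299],
    [0.034,0.234,0.01,0.0299],
    [0.034,0.234,0.01,0.0299],
    [0.034,0.234,0.01,0.0299]
  ]
}}

```text
time: 6.95
ee_pos: [0.52, -0.1202, 0.1341]
tcp_rot: [-180.0, 0.0, 45.5]
wrist_force: [-0.6, 0.3, -0.3]
opening: 0.0472
grasp_force: 0.0
```

```bash
python3 - <<'E'
from h import *
o=st(); im=camera('wrist'); save(im,'w3.png',1.5)
E
```

```text
t 6.95 q [-13.   2.  -4.  84.  -0. 122.] p [ 0.52   -0.1202  0.1341] r [-180.     0.    45.5] open 0.0472 F [-0.6  0.3 -0.3] g 0.0
```

View pics/w3.png

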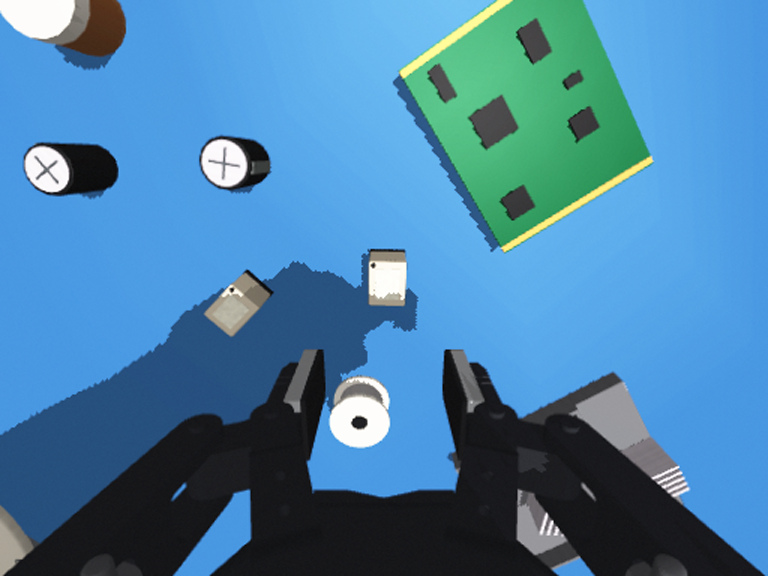

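The wrist view shows relay A, its top spanning (369..406, 258..305), aligned and about centred.

In the tool's units: -12.4 cm / 100 = -0.124, -12 cm / 100 = -0.12.

Emit:
{"api": "servo_tool", "payload": {
  "moves": [
    [0.0025,0,-0.04,0],
    [0.0025,0,-0.08,0],
    [0.0025,0,-0.105,0],
    [0.0025,0,-0.12,0],
    [0.0025,0,-0.124,0],
    [0.0025,0,-0.124,0],
    [0.0025,0,-0.124,0]
  ]
}}

```text
time: 7.58
ee_pos: [0.5231, -0.12, 0.0113]
tcp_rot: [180.0, -0.0, 45.5]
wrist_force: [0.3, 0.2, 1.0]
opening: 0.0471
grasp_force: 0.0
```

Emit:
{"api": "servo_tool", "payload": {
  "moves": [
    [0,0,0,0],
    [0,0,0,0],
    [0,0,0,0],
    [0,0,0,0],
    [0,0,0,0],
    [0,0,0,0],
    [0,0,0,0]
  ],
  "claw": 1
}}

```text
time: 8.17
ee_pos: [0.5237, -0.1196, 0.012]
tcp_rot: [179.8, -0.1, 45.5]
wrist_force: [0.7, -0.6, 6.0]
opening: 0.0232
grasp_force: 39.9
```

In the tool's units: 50.2 cm / 100 = 0.502, -3.7 cm / 100 = -0.037, 0.98 rad / 3.1416 = 0.3119.

Emit:
{"api": "servo_tool", "payload": {
  "moves": [
    [0,0,0.015,0],
    [0,0,0.04,0],
    [0,0,0.08,0],
    [0,0.02,0.11,0],
    [-0.037,0.502,0.12,0.3119],
    [-0.037,0.502,0.12,0.3119],
    [-0.037,0.502,0.12,0.3119],
    [-0.037,0.502,0.12,0.3119],
    [-0.037,0.502,0.12,0.3119],
    [-0.037,0.502,0.12,0.3119],
    [-0.037,0.502,0.12,0.3119],
    [-0.037,0.502,0.12,0.3119],
    [-0.037,0.502,0.12,0.3119],
    [-0.037,0.502,0.12,0.3119],
    [-0.037,0.502,0.12,0.3119],
    [-0.037,0.502,0.12,0.3119],
    [-0.037,0.502,0.12,0.3119],
    [-0.037,0.502,0.12,0.3119],
    [-0.037,0.502,0.12,0.3119],
    [-0.037,0.502,0.12,0.3119]
  ]
}}

```text
time: 9.83
ee_pos: [0.4859, 0.3818, 0.1306]
tcp_rot: [180.0, 0.0, 101.6]
wrist_force: [-0.2, -0.3, -0.5]
opening: 0.0235
grasp_force: 39.1
```

```bash
python3 - <<'E'
from h import *
o=st(); im=camera('wrist'); save(im,'w4.png',1.5)
E
```

```text
t 9.83 q [ 38.  13.   9.  85.  -0. 117.] p [0.4859 0.3818 0.1306] r [180.    0.  101.6] open 0.0235 F [-0.2 -0.3 -0.5] g 39.14083242416382
```

View pics/w4.png

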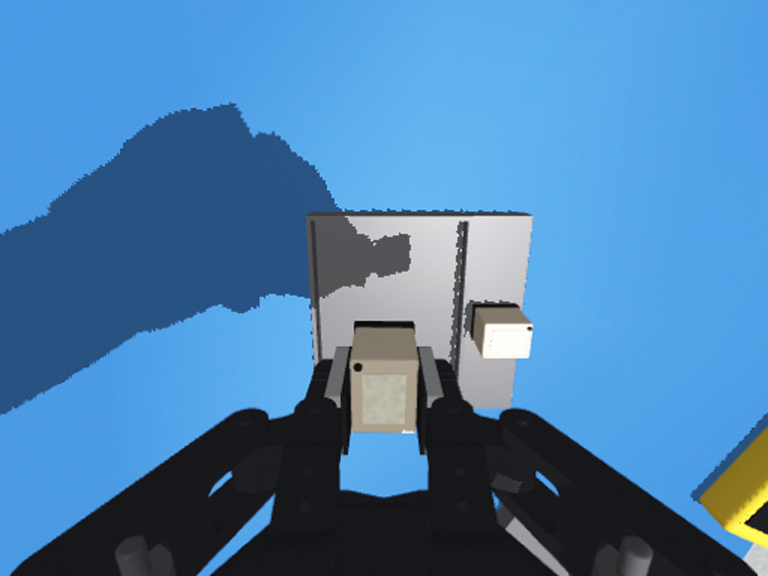

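Relay A is held straight at (384,378), over the relay tray with its specimen at (505,335). The walls at 312 and 462 sit evenly about the gripper.

Emit:
{"api": "servo_tool", "payload": {
  "moves": [
    [0,0,-0.04,0],
    [0,0,-0.08,0],
    [0,0,-0.1,0],
    [0,0,-0.11,0],
    [0,0,-0.114,0],
    [0,0,-0.115,0],
    [0,0,-0.115,0],
    [0,0,-0.115,0],
    [0,0,-0.115,0],
    [0,0,-0.115,0]
  ]
}}

```text
time: 10.72
ee_pos: [0.486, 0.3829, 0.016]
tcp_rot: [179.9, -0.0, 101.7]
wrist_force: [-0.1, 0.2, -0.4]
opening: 0.0231
grasp_force: 39.2
```

In the tool's units: 11 cm / 100 = 0.11, 9 cm / 100 = 0.09.

Emit:
{"api": "servo_tool", "payload": {
  "moves": [
    [0,0,0,0],
    [0,0,0,0],
    [0,0,0,0],
    [0,0,0,0],
    [0,0,0.005,0],
    [0,0,0.02,0],
    [0,0,0.05,0],
    [0,0,0.09,0],
    [0,0,0.11,0],
    [0,0,0.11,0]
  ],
  "claw": 0.45
}}

```text
time: 11.55
ee_pos: [0.4873, 0.3841, 0.1317]
tcp_rot: [179.6, -0.2, 101.7]
wrist_force: [1.8, 0.1, 1.5]
opening: 0.0471
grasp_force: 0.0
```

```bash
python3 - <<'E'
from h import *
st()
E
```

```text
t 11.55 q [ 38.  13.   9.  85.   0. 117.] p [0.4873 0.3841 0.1317] r [179.6  -0.2 101.7] open 0.0471 F [1.8 0.1 1.5] g 0.0
```

In the tool's units: -44.6 cm / 100 = -0.446, -4.9 cm / 100 = -0.049, 1.37 rad / 3.1416 = 0.4361.

Emit:
{"api": "servo_tool", "payload": {
  "moves": [
    [-0.049,-0.446,0,0.4361],
    [-0.049,-0.446,0,0.4361],
    [-0.049,-0.446,0,0.4361],
    [-0.049,-0.446,0,0.4361],
    [-0.049,-0.446,0,0.4361],
    [-0.049,-0.446,0,0.4361],
    [-0.049,-0.446,0,0.4361],
    [-0.049,-0.446,0,0.4361],
    [-0.049,-0.446,0,0.4361],
    [-0.049,-0.446,0,0.4361],
    [-0.049,-0.446,0,0.4361],
    [-0.049,-0.446,0,0.4361],
    [-0.049,-0.446,0,0.4361],
    [-0.049,-0.446,0,0.4361],
    [-0.049,-0.446,0,0.4361]
  ]
}}

```text
time: 12.8
ee_pos: [0.4366, -0.0631, 0.1252]
tcp_rot: [180.0, -0.0, -180.0]
wrist_force: [-0.5, -0.2, 0.6]
opening: 0.0471
grasp_force: 0.0
```

```bash
python3 - <<'E'
from h import *
o=st(); im=camera('wrist'); save(im,'w5.png',1.5)
E
```

```text
t 12.8 q [ -8. -11. -17.  84.   0.  -8.] p [ 0.4366 -0.0631  0.1252] r [ 180.   -0. -180.] open 0.0471 F [-0.5 -0.2  0.6] g 0.0
```

View pics/w5.png

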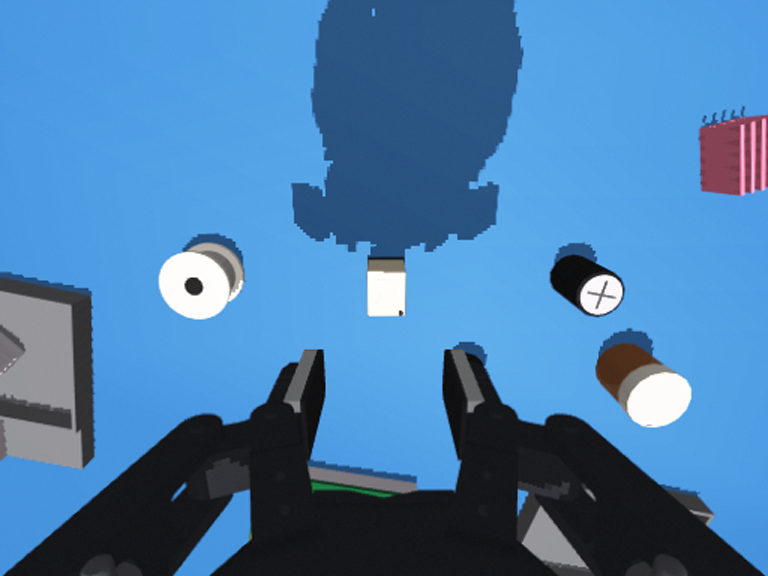

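Relay B's top is at (386,293), aligned and centred. Descending.

Emit:
{"api": "servo_tool", "payload": {
  "moves": [
    [0,0.001,-0.04,0],
    [0,0.001,-0.08,0],
    [0,0.001,-0.1,0],
    [0,0.001,-0.11,0],
    [0,0.001,-0.114,0],
    [0,0.001,-0.114,0],
    [0,0.001,-0.114,0]
  ]
}}

```text
time: 13.43
ee_pos: [0.4376, -0.062, 0.0127]
tcp_rot: [-180.0, 0.1, -179.8]
wrist_force: [0.2, -0.4, 0.8]
opening: 0.0471
grasp_force: 0.0
```

Emit:
{"api": "servo_tool", "payload": {
  "moves": [
    [0,0,0,0],
    [0,0,0,0],
    [0,0,0,0],
    [0,0,0,0],
    [0,0,0,0],
    [0,0,0,0],
    [0,0,0,0]
  ],
  "claw": 1
}}

```text
time: 14.02
ee_pos: [0.4377, -0.0624, 0.0128]
tcp_rot: [-180.0, 0.2, -179.8]
wrist_force: [0.6, 0.9, 7.4]
opening: 0.0232
grasp_force: 40.3
```

In the tool's units: 38.2 cm / 100 = 0.382, 6.3 cm / 100 = 0.063, -1.37 rad / 3.1416 = -0.4361.

Emit:
{"api": "servo_tool", "payload": {
  "moves": [
    [0,0,0.015,0],
    [0,0,0.04,0],
    [0,0,0.08,0],
    [0.002,0.02,0.11,0],
    [0.063,0.382,0.12,-0.4361],
    [0.063,0.382,0.12,-0.4361],
    [0.063,0.382,0.12,-0.4361],
    [0.063,0.382,0.12,-0.4361],
    [0.063,0.382,0.12,-0.4361],
    [0.063,0.382,0.12,-0.4361],
    [0.063,0.382,0.12,-0.4361],
    [0.063,0.382,0.12,-0.4361],
    [0.063,0.382,0.12,-0.4361],
    [0.063,0.382,0.12,-0.4361],
    [0.063,0.382,0.12,-0.4361],
    [0.063,0.382,0.12,-0.4361],
    [0.063,0.382,0.12,-0.4361],
    [0.063,0.382,0.12,-0.4361],
    [0.063,0.382,0.12,-0.4361],
    [0.063,0.382,0.12,-0.4361]
  ]
}}

```text
time: 15.68
ee_pos: [0.4998, 0.3194, 0.1315]
tcp_rot: [180.0, -0.0, 101.8]
wrist_force: [0.0, -0.5, -0.2]
opening: 0.0233
grasp_force: 39.4
```

```bash
python3 - <<'E'
from h import *
o=st(); im=camera('wrist'); save(im,'w6.png',1.5)
E
```

```text
t 15.68 q [ 33.  10.   5.  85.   0. 111.] p [0.4998 0.3194 0.1315] r [180.   -0.  101.8] open 0.0233 F [ 0.  -0.5 -0.2] g 39.42321538925171
```

View pics/w6.png

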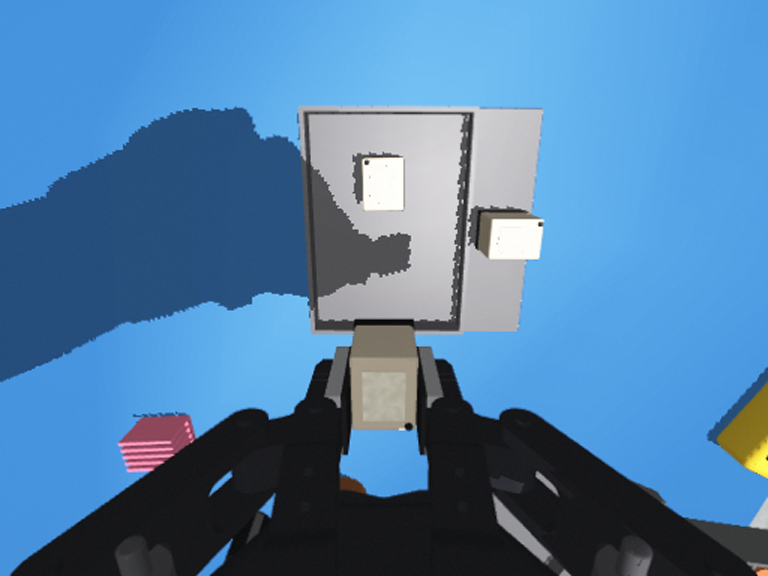

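Relay A stands upright in the tray at (383,185), and relay B hangs straight over the other half. Lowering.

In the tool's units: -11.5 cm / 100 = -0.115, -11.4 cm / 100 = -0.114.

Emit:
{"api": "servo_tool", "payload": {
  "moves": [
    [0,0,-0.04,0],
    [0,0,-0.08,0],
    [0,0,-0.1,0],
    [0,0,-0.11,0],
    [0,0,-0.114,0],
    [0,0,-0.115,0],
    [0,0,-0.115,0],
    [0,0,-0.115,0],
    [0,0,-0.115,0],
    [0,0,-0.115,0]
  ]
}}

```text
time: 16.57
ee_pos: [0.5, 0.32, 0.0169]
tcp_rot: [179.9, -0.0, 101.7]
wrist_force: [0.2, 0.2, -0.2]
opening: 0.0235
grasp_force: 39.6
```

In the tool's units: 11 cm / 100 = 0.11, 9 cm / 100 = 0.09.

Emit:
{"api": "servo_tool", "payload": {
  "moves": [
    [0,0,0,0],
    [0,0,0,0],
    [0,0,0,0],
    [0,0,0,0],
    [0,0,0.005,0],
    [0,0,0.02,0],
    [0,0,0.05,0],
    [0,0,0.09,0],
    [0,0,0.11,0],
    [0,0,0.11,0]
  ],
  "claw": 0.43
}}

```text
time: 17.4
ee_pos: [0.5015, 0.3209, 0.1326]
tcp_rot: [179.6, -0.2, 101.7]
wrist_force: [0.9, 0.9, -0.2]
opening: 0.0485
grasp_force: 0.0
```

In the tool's units: -25.4 cm / 100 = -0.254, -6.4 cm / 100 = -0.064.

Emit:
{"api": "servo_tool", "payload": {
  "moves": [
    [-0.064,-0.254,0.01,0],
    [-0.064,-0.254,0.01,0],
    [-0.064,-0.254,0.01,0],
    [-0.064,-0.254,0.01,0],
    [-0.064,-0.254,0.01,0],
    [-0.064,-0.254,0.01,0],
    [-0.064,-0.254,0.01,0],
    [-0.064,-0.254,0.01,0],
    [-0.064,-0.254,0.01,0],
    [-0.064,-0.254,0.01,0],
    [-0.064,-0.254,0.01,0]
  ]
}}

```text
time: 18.32
ee_pos: [0.4358, 0.0666, 0.1361]
tcp_rot: [-180.0, -0.0, 101.8]
wrist_force: [0.0, -0.5, -0.5]
opening: 0.049
grasp_force: 0.0
```

```bash
python3 - <<'E'
from h import *
o=st(); im=camera('wrist'); save(im,'w7.png',1.5)
E
```

```text
t 18.32 q [  9. -11. -16.  85.   0.  87.] p [0.4358 0.0666 0.1361] r [-180.    -0.   101.8] open 0.049 F [ 0.  -0.5 -0.5] g 0.0
```

View pics/w7.png

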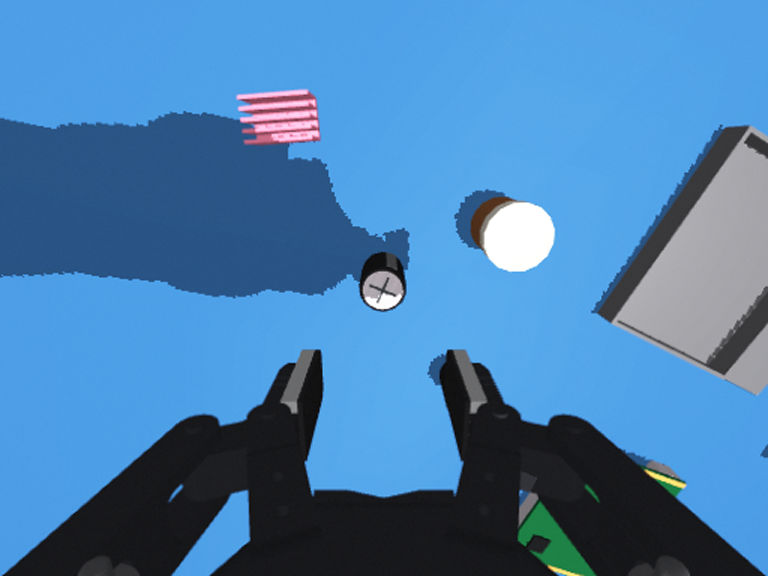

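Capacitor B's top is centred at (383,288), between the fingers' line; the jar at (517,236) is clear.

```bash
python3 - <<'E'
from h import *
o=get_obs(); print(wpx2w(np.array([(383,288)])/1.5,.042,o)-o['ee_pos'])
E
```

```text
[[-0.00015072  0.00083092 -0.09402695]]
```

In the tool's units: -12.3 cm / 100 = -0.123, -12 cm / 100 = -0.12.

Emit:
{"api": "servo_tool", "payload": {
  "moves": [
    [0,0.001,-0.04,0],
    [0,0.001,-0.08,0],
    [0,0.001,-0.105,0],
    [0,0.001,-0.12,0],
    [0,0.001,-0.123,0],
    [0,0.001,-0.123,0],
    [0,0.001,-0.123,0]
  ]
}}

```text
time: 18.95
ee_pos: [0.4362, 0.0673, 0.0142]
tcp_rot: [180.0, 0.0, 101.7]
wrist_force: [-0.3, -0.1, 1.1]
opening: 0.0488
grasp_force: 0.0
```

Emit:
{"api": "servo_tool", "payload": {
  "moves": [
    [0,0,0,0],
    [0,0,0,0],
    [0,0,0,0],
    [0,0,0,0],
    [0,0,0,0],
    [0,0,0,0],
    [0,0,0,0]
  ],
  "claw": 1
}}

```text
time: 19.53
ee_pos: [0.4367, 0.067, 0.0149]
tcp_rot: [179.8, -0.0, 101.7]
wrist_force: [-1.4, 1.1, 6.9]
opening: 0.0287
grasp_force: 39.4
```

In the tool's units: 22.9 cm / 100 = 0.229, 9.2 cm / 100 = 0.092, -0.435 rad / 3.1416 = -0.1385.

Emit:
{"api": "servo_tool", "payload": {
  "moves": [
    [0,0,0.015,0],
    [0,0,0.04,0],
    [0,0,0.08,0],
    [0,0,0.11,0],
    [0.229,0.092,0.12,-0.1385],
    [0.229,0.092,0.12,-0.1385],
    [0.229,0.092,0.12,-0.1385],
    [0.229,0.092,0.12,-0.1385],
    [0.229,0.092,0.12,-0.1385],
    [0.229,0.092,0.12,-0.1385],
    [0.229,0.092,0.12,-0.1385],
    [0.229,0.092,0.12,-0.1385],
    [0.229,0.092,0.12,-0.1385],
    [0.229,0.092,0.12,-0.1385],
    [0.229,0.092,0.12,-0.1385],
    [0.229,0.092,0.12,-0.1385],
    [0.229,0.092,0.12,-0.1385],
    [0.229,0.092,0.12,-0.1385]
  ]
}}

```text
time: 21.03
ee_pos: [0.6644, 0.1586, 0.1342]
tcp_rot: [179.9, -0.0, 76.8]
wrist_force: [0.3, 0.1, -0.5]
opening: 0.029
grasp_force: 39.7
```

```bash
python3 - <<'E'
from h import *
o=st(); im=camera('wrist'); save(im,'w8.png',1.5)
E
```

```text
t 21.03 q [ 13.  23.  21.  88.   0. 117.] p [0.6644 0.1586 0.1342] r [179.9  -0.   76.8] open 0.029 F [ 0.3  0.1 -0.5] g 39.744497537612915
```

View pics/w8.png

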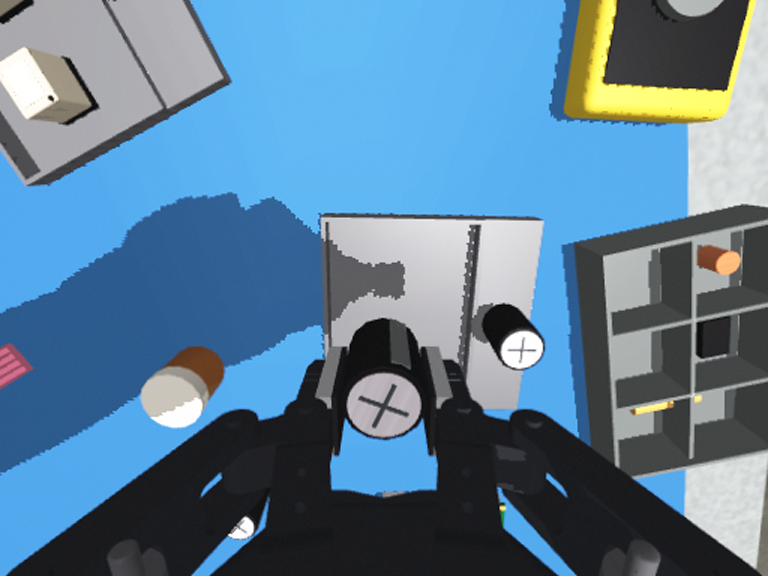

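Capacitor B is held upright over the capacitor tray, whose walls are at 328 and 470 with the specimen at (520,345). Lowering, releasing and moving on to capacitor A.

In the tool's units: -11.6 cm / 100 = -0.116, -11.4 cm / 100 = -0.114.

Emit:
{"api": "servo_tool", "payload": {
  "moves": [
    [0,0,-0.04,0],
    [0,0,-0.08,0],
    [0,0,-0.1,0],
    [0,0,-0.11,0],
    [0,0,-0.114,0],
    [0,0,-0.116,0],
    [0,0,-0.116,0],
    [0,0,-0.116,0],
    [0,0,-0.116,0],
    [0,0,-0.116,0]
  ]
}}

```text
time: 21.92
ee_pos: [0.6652, 0.1589, 0.0183]
tcp_rot: [179.9, -0.0, 76.8]
wrist_force: [-0.6, -0.0, 3.0]
opening: 0.0283
grasp_force: 41.1
```

In the tool's units: 12 cm / 100 = 0.12, 9 cm / 100 = 0.09.

Emit:
{"api": "servo_tool", "payload": {
  "moves": [
    [0,0,0,0],
    [0,0,0,0],
    [0,0,0,0],
    [0,0,0,0],
    [0,0,0.005,0],
    [0,0,0.02,0],
    [0,0,0.05,0],
    [0,0,0.09,0],
    [0,0,0.12,0],
    [0,0,0.12,0]
  ],
  "claw": 0.43
}}

```text
time: 22.75
ee_pos: [0.6669, 0.1593, 0.1458]
tcp_rot: [179.5, -0.3, 76.8]
wrist_force: [1.0, -0.2, 1.3]
opening: 0.0488
grasp_force: 0.0
```

In the tool's units: -16.2 cm / 100 = -0.162, -15.6 cm / 100 = -0.156.

Emit:
{"api": "servo_tool", "payload": {
  "moves": [
    [-0.156,-0.162,0,0],
    [-0.156,-0.162,0,0],
    [-0.156,-0.162,0,0],
    [-0.156,-0.162,0,0],
    [-0.156,-0.162,0,0],
    [-0.156,-0.162,0,0],
    [-0.156,-0.162,0,0],
    [-0.156,-0.162,0,0],
    [-0.156,-0.162,0,0],
    [-0.156,-0.162,0,0],
    [-0.156,-0.162,0,0]
  ]
}}

```text
time: 23.67
ee_pos: [0.5092, -0.0026, 0.137]
tcp_rot: [-180.0, 0.0, 76.8]
wrist_force: [0.1, 0.0, -0.6]
opening: 0.0487
grasp_force: 0.0
```

```bash
python3 - <<'E'
from h import *
o=st(); im=camera('wrist'); save(im,'w9.png',1.5)
E
```

```text
t 23.67 q [ -0.  -1.  -7.  85.   0. 103.] p [ 0.5092 -0.0026  0.137 ] r [-180.     0.    76.8] open 0.0487 F [ 0.1  0.  -0.6] g 0.0
```

View pics/w9.png

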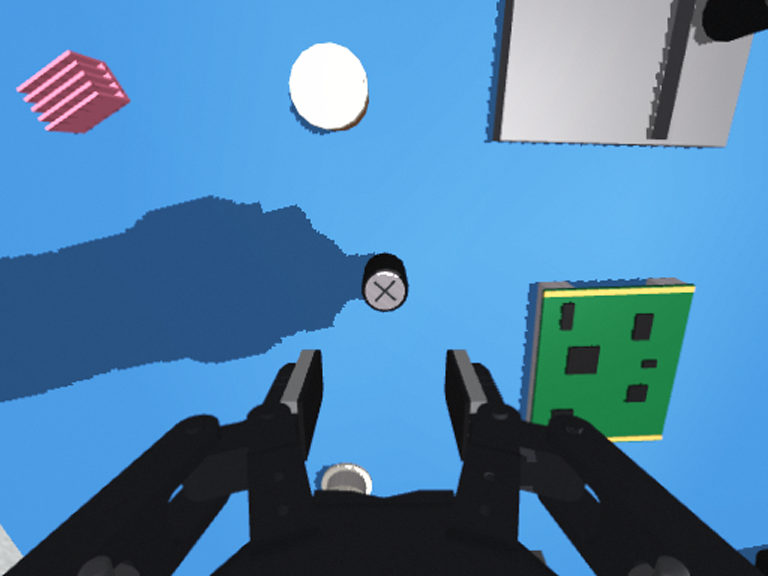

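Capacitor A's top is at (385,290), centred. Grasping.

In the tool's units: -12.4 cm / 100 = -0.124, -12 cm / 100 = -0.12.

Emit:
{"api": "servo_tool", "payload": {
  "moves": [
    [0,0,-0.04,0],
    [0,0,-0.08,0],
    [0,0,-0.105,0],
    [0,0,-0.12,0],
    [0,0,-0.124,0],
    [0,0,-0.124,0],
    [0,0,-0.124,0]
  ]
}}

```text
time: 24.3
ee_pos: [0.5093, -0.003, 0.0141]
tcp_rot: [180.0, -0.0, 76.8]
wrist_force: [0.4, -0.1, 1.1]
opening: 0.0485
grasp_force: 0.0
```

Emit:
{"api": "servo_tool", "payload": {
  "moves": [
    [0,0,0,0],
    [0,0,0,0],
    [0,0,0,0],
    [0,0,0,0],
    [0,0,0,0],
    [0,0,0,0],
    [0,0,0,0]
  ],
  "claw": 1
}}

```text
time: 24.88
ee_pos: [0.5098, -0.0032, 0.015]
tcp_rot: [179.8, -0.1, 76.8]
wrist_force: [0.5, 0.6, 6.4]
opening: 0.0293
grasp_force: 39.4
```

In the tool's units: 14.1 cm / 100 = 0.141, 9.9 cm / 100 = 0.099.

Emit:
{"api": "servo_tool", "payload": {
  "moves": [
    [0,0,0.015,0],
    [0,0,0.04,0],
    [0,0,0.08,0],
    [0,0,0.11,0],
    [0.141,0.099,0.12,0],
    [0.141,0.099,0.12,0],
    [0.141,0.099,0.12,0],
    [0.141,0.099,0.12,0],
    [0.141,0.099,0.12,0],
    [0.141,0.099,0.12,0],
    [0.141,0.099,0.12,0],
    [0.141,0.099,0.12,0],
    [0.141,0.099,0.12,0],
    [0.141,0.099,0.12,0]
  ]
}}

```text
time: 26.05
ee_pos: [0.649, 0.0949, 0.1344]
tcp_rot: [179.9, -0.0, 76.7]
wrist_force: [0.2, -0.1, -0.1]
opening: 0.0289
grasp_force: 39.8
```

In the tool's units: -11.6 cm / 100 = -0.116, -11.4 cm / 100 = -0.114.

Emit:
{"api": "servo_tool", "payload": {
  "moves": [
    [0,0,-0.04,0],
    [0,0,-0.08,0],
    [0,0,-0.1,0],
    [0,0,-0.11,0],
    [0,0,-0.114,0],
    [0,0,-0.116,0],
    [0,0,-0.116,0],
    [0,0,-0.116,0],
    [0,0,-0.116,0],
    [0,0,-0.116,0]
  ]
}}

```text
time: 26.88
ee_pos: [0.6504, 0.0956, 0.019]
tcp_rot: [179.9, -0.0, 76.8]
wrist_force: [-2.5, -1.8, 6.3]
opening: 0.0285
grasp_force: 40.2
```

In the tool's units: -28 cm / 100 = -0.28, -20 cm / 100 = -0.2.

Emit:
{"api": "servo_tool", "payload": {
  "moves": [
    [0,0,0,0],
    [0,0,0,0],
    [0,0,0,0],
    [0,0,0,0],
    [0,0,0.005,0],
    [0,0,0.02,0],
    [0,0,0.05,0],
    [0,0,0.09,0],
    [0,0,0.12,0],
    [0,0,0.14,0],
    [-0.2,-0.08,0.18,0],
    [-0.2,-0.08,0.18,0],
    [-0.2,-0.08,0.18,0],
    [-0.2,-0.08,0.18,0],
    [-0.2,-0.08,0.18,0],
    [-0.28,-0.08,0.18,0],
    [-0.28,-0.08,0.18,0],
    [-0.28,-0.08,0.18,0],
    [-0.28,-0.08,0.18,0],
    [-0.28,-0.08,0.18,0]
  ],
  "claw": 0.43
}}

```text
time: 28.55
ee_pos: [0.3701, 0.0158, 0.198]
tcp_rot: [179.9, -0.0, 76.8]
wrist_force: [0.5, 0.0, -0.1]
opening: 0.0486
grasp_force: 0.0
```

```bash
python3 - <<'E'
from h import *
st(); im=camera('top'); save(im[75:245,70:450],'end.png',2.1)
E
```

```text
t 28.55 q [  2. -20. -16.  94.   0. 106.] p [0.3701 0.0158 0.198 ] r [179.9  -0.   76.8] open 0.0486 F [ 0.5  0.  -0.1] g 0.0
```

View pics/end.png

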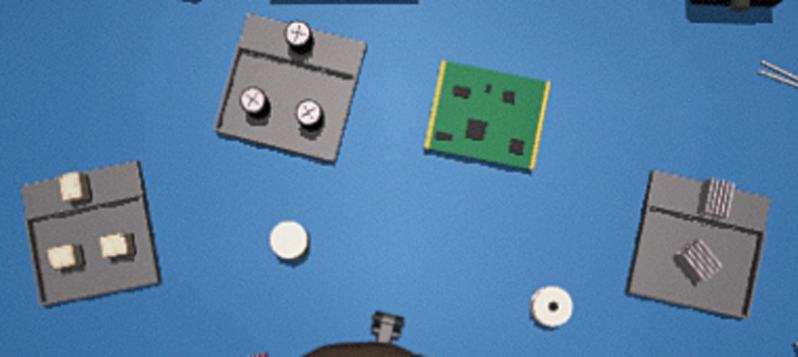

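All five parts stand upright in their trays: capacitors at (254,101) and (308,113), relays at (65,257) and (117,246), heatsink at (698,261). The jar at (289,240) and spool at (552,306) have not moved.

```bash
python3 -c "
from workcell import *
print(job_done())"
```

```text
the job is handed in; nothing more can be done
None
```

All five parts stand upright in their matching trays, the jar and spool were left where they were, and the job was handed in at about 29 s of the 107 s allowed; no verdict came back.

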